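# Angle a handle blank past the post into the case's bay

### The arm

A 7-joint arm with a two-finger parallel gripper is mounted at the origin on the work surface. World frame = base frame: x ahead of the robot, y to its left, z up, the work surface at z = 0. Lengths are in m, angles in rad, forces in N, time in s.
With the tool pointing down it reaches from about 0.425 to 0.925 m from the base axis. Payload 6.8 kg.
Tool frame: the origin (TCP) lies between the finger pads; the fingertips stand 11 mm ahead of it and the grasp point (between the pads) lies 8 mm behind it; z points along the fingers, y is the line along which they close (so a half turn about z gives the same grasp; the last joint's range is limited). The gripper opens to 85 mm and grips with 20 to 120 N. Pads are 22 mm wide; open, the fingers measure 114 mm over their backs; the gripper's body (76 mm by 85 mm) begins 54 mm behind the grasp point. The pads swing forward as they close: fully open they stand 13 mm farther back than shut.
Start: joints at [-1.32, 0.477, 0.022, 1.555, -0.011, 1.109, -0.083], TCP at [0.237, 0.632, 0.242] pointing down, gripper open.
Joint ranges: [-2.96, 2.96], [-0.34, 2.1], [-1.41, 1.46], [0.24, 2.44], [-1.37, 4.51], [0.17, 1.92], [-2.96, 2.96]. Speed limits (rad/s): [2.39, 2.39, 3.14, 3.14, 3.14, 3.14, 3.14].

### API

Orientations are given as a rotation vector (axis times angle).
In Python, from bench import r gives the robot as it stands.
- The arm moves only by the tool send_rows, never from a script. Its argument "deltas" is a list of rows, each an object of numbers: "dx", "dy", "dz": the shift along the world's x, y, z in mm; "rx", "ry", "rz": the turn, a rotation vector about the world's x, y, z in degrees. A call has 1 to 5 rows; each row is the pose to reach, as a shift and turn from the pose commanded when the call began; what a row does not reach only later rows make up. A row lasts 1/12 s, in which the tool goes at most 41.7 mm and 7.16 degrees, less where a joint would pass 70% of its speed; a pose out of reach is approached as far as the arm can. A call with a gripper value outside its range is refused whole. "jaw" is the finger opening in mm, from 0 to 85.4, set as the call begins (left out, the last holds). The fingers move at their own pace and stop on an object; "newtons" is the grip in N (left out, the last holds). Time passes only in rows, so rows that repeat a pose let the fingers close. It gives the time, the measured TCP pose, the force, the opening and the grip force at its end, in the units of the state.
- r.get_obs(): the state, without advancing time (a new reading comes with each control period).
- r.grab_frame(name): name is "side" or "top" or "wrist"; returns a dict with "frame" (480x640x3 uint8, blue, green, red), "z_map" (480x640 float32, m along the optical axis (not along the pixel's ray), 0 where there is no reading), "vertical_fov" (degrees; the focal length in pixels is half the picture's height over the tangent of half this angle, whatever the lens; pixels are square), "cx", "cy" (the principal point, pixels), "xyz" and "orientation" of the camera in the world. Camera axes: x right, y down, z forward; pixel columns grow to the right and rows downward; lengths in m; the calibration is good to about 2 mm. A picture is of the moment at which its call begins.
- r.hand_in(): hands the job in; it is judged then, once.
The state is a dict: "clock": time; "joints": joint angles; "qvel": joint speeds; "tau": joint torques, N m; "tcp_pos": TCP position; "orientation": TCP orientation; "contact_force": force on the tool from outside, world axes, zero at the start; "moment": the same for the moment, N m; "grip_width": finger opening in m; "gripper_force": force on a finger pad.
Only numpy, scipy, OpenCV 4.12 (cv2) and the standard library are available. Lean on these libraries where they do the work, as an engineer would, in place of code of your own. Each camera call takes 0.05 s, during which the arm holds its last target. There are 200 camera calls.

### The job

Stow the long dark walnut handle blank in the open front bay of the pine display case, pushing it along the table with the fingertips and never picking it up. A post stands before the bay, so push the end nearer the post into the bay first, behind the post, while the other end is still out in front; then push the other end in too, until the blank lies along the bay's back wall, touching it or nearly so from end to end. Leave all the other things where they are.

Things in the scene. Friction and masses are not known exactly. Their poses are not given: they have to be found in the camera images.
- case: Fixed pine display case. Origin: on the table, at the middle of its front bay's open mouth; x points into the bay, y along the mouth (left as seen from the robot). The empty bay, floored by the bare table, spans x 0 to 75 mm (back wall) and y -145 to +145 mm; walls 12 mm thick, 35 mm high. Behind it lies a tray of knives on felt, side walls 55 mm, far wall 65 mm high.
- post: Fixed round steel retaining post, 20 mm diameter (25 mm collar in the lowest 4 mm), 55 mm tall, standing on the table in front of the bay mouth (its centre 50 mm before it), towards the mouth's +y end. Origin at its foot's centre.
- blank: Loose dark walnut handle blank, a straight bar 240 mm long (own y axis), 28 mm wide (own x) and 25 mm high, 85 to 160 g, lying on the cloth in front of the bay. Origin at the centre of its underside. Its own +y end is the end nearer the post, and at the start its x axis points roughly the way of the bay's.
- blank_post_end (a point): Centre of the blank's end face nearer the post (own y = +120 mm), 12.5 mm above its underside.
- blank_far_end (a point): Centre of the blank's other end face (own y = -120 mm), 12.5 mm above its underside.
- stone_large: Bystander, to be left alone: loose large grey sharpening stone, 150 x 50 x 25 mm. Origin at the centre of its underside.
- stone_small: Bystander, to be left alone: loose small grey sharpening stone, 100 x 40 x 20 mm. Origin at the centre of its underside.
- offcut: Bystander, to be left alone: loose short wood offcut, 45 x 30 x 25 mm. Origin at the centre of its underside.
- oil: Bystander, to be left alone: loose amber oil bottle, 44 mm diameter, 120 mm tall. Origin at the centre of its underside.
- knife: Bystander, to be left alone: loose knife with dark wooden handle, about 250 mm long, 20 mm high; origin at the guard.
- tin: Bystander, to be left alone: loose round metal tin, 54 mm diameter, 28 mm high. Origin at the centre of its underside.
Things that resemble listed ones, but are neither listed nor needed, are in the scene too. What is shaped like the blank but orange or pink is not meant.

How it is judged:
On the way:
1. the blank's end nearer the post is inside the bay while its other end is still out in front of the mouth (x of blank_post_end in the frame of case above 0.015 m and x of blank_far_end in the frame of case below -0.01 m), for 0.1 s.
At the end, for the whole second after the job is handed in: The blank lies flat on the table wholly inside the bay, at rest, both its ends within about 9 mm of the back wall (end centres more than 52 mm beyond the mouth line), between the two side walls (x of each of blank_post_end, blank_far_end in the frame of case above 0.052 m and y of blank_post_end in the frame of case below 0.147 m and y of blank_far_end in the frame of case above -0.147 m and height (world z) of blank below 0.006 m and angle between blank's own z axis and vertical below 0.1 rad and linear speed of blank below 0.01 m/s); the robot touches nothing.
It fails at once if the blank is lifted more than 10 mm or tipped (height (world z) of blank above 0.01 m or angle between blank's own z axis and vertical above 0.3 rad).
It fails at once if a bystander is moved more than 20 mm (distance of any of stone_large, stone_small, offcut, oil, knife, tin from where it was at the start of the episode above 0.02 m).
It also fails if it takes over 69 s, if anything falls off the work surface, if the arm or the gripper's body presses on something with over 40 N, if the wrist force passes 120 N, or if a joint passes its speed limit or range.

## Working session

There is one attempt and no reset: what is moved stays moved. The work goes in short steps, Python scripts to look and compute and a tool call to move; the robot and the scene stay as the last step left them, time stands still between calls to the robot, and variables do not carry over. Pictures are saved under pics/ and viewed, at most 10 in all, crops included, and the job is handed in when it is done.

Besides the shell and the picture viewer there is one more tool, called after ">>>" in YAML: its name, and indented under it one key for each argument. send_rows: Moves the arm, as the interface text tells. Its arguments: {"type":"object","properties":{"deltas":{"type":"array","items":{"type":"object","properties":{"dx":{"type":"number"},"dy":{"type":"number"},"dz":{"type":"number"},"rx":{"type":"number"},"ry":{"type":"number"},"rz":{"type":"number"}}}},"jaw":{"type":"number"},"newtons":{"type":"number"}},"required":["deltas"]}

```bash
mkdir -p pics; cat > h.py <<'E'
import numpy as np, cv2
from scipy.spatial.transform import Rotation as R
from bench import r
def grab(n,save=None):
    f=r.grab_frame(n)
    if save: cv2.imwrite(f'pics/{save}.png',f['frame'])
    o=np.array(f['orientation'],float)
    f['R']=o if o.shape==(3,3) else R.from_rotvec(o).as_matrix() if o.size==3 else R.from_quat(o).as_matrix()
    f['f']=240/np.tan(np.radians(f['vertical_fov'])/2)
    return f
def cloud(f):
    v,u=np.mgrid[:480,:640]; z=f['z_map']
    p=np.stack([(u-f['cx'])/f['f']*z,(v-f['cy'])/f['f']*z,z],-1)
    return p@f['R'].T+np.array(f['xyz'])
E
python3 - <<'E'
from h import *
for n in ('top','side'):
    f=grab(n,n+'0'); print(n,f['xyz'],f['orientation'],f['f'],f['cx'],f['cy'])
    np.savez(f'{n}0.npz',c=cloud(f),b=f['frame'])
print(r.get_obs())
E
```

```text
top [ 0.31482707 -0.03354038  1.6106587 ] [-2.13721723  2.1914665  -0.13086478] 573.6747355390477 317.84375883835287 244.66731760949236
side [ 0.15111157 -1.20213548  0.89047645] [-2.16788242  0.30272724 -0.1540593 ] 557.042160677366 319.2235992252556 252.11178464155932
{'clock': 0.1, 'joints': array([-1.32009455,  0.47772342,  0.02239166,  1.55634867, -0.01150242,
        1.10929809, -0.08314291]), 'qvel': array([-0.00074216, -0.00291983, -0.00179086, -0.00399619,  0.00103581,
       -0.00040908, -0.00049358]), 'tau': array([ 4.38737581e-03, -5.97753775e+01,  1.61387376e+00, -2.81953239e+01,
        1.28676061e-02,  4.97130502e-03,  1.29593752e-05]), 'tcp_pos': array([0.23688442, 0.63152035, 0.24142152]), 'orientation': array([-5.60662531e-01, -3.09100001e+00,  2.57819065e-03]), 'contact_force': array([ 0.604251  ,  0.01778464, -0.12719989]), 'moment': array([-0.0194015 , -0.00731615, -0.01875941]), 'gripper_force': 0.0, 'grip_width': 0.08545341555699995}
```

View pics/top0.png

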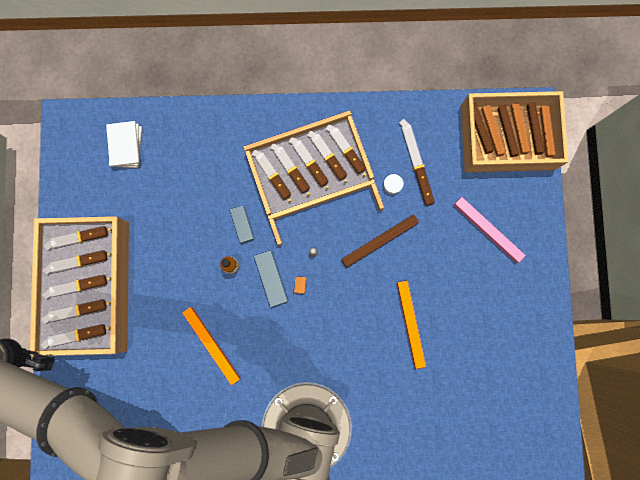

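View pics/side0.png

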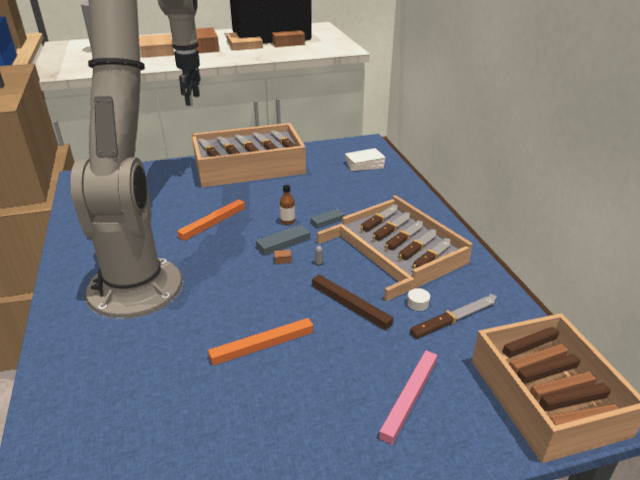

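```bash
python3 - <<'E'
from h import *
d=np.load('top0.npz'); c=d['c'];b=d['b']
cv2.imwrite('pics/crop.png',cv2.resize(b[100:300,210:450],None,fx=3.2,fy=2.95 if 0 else 3,interpolation=cv2.INTER_CUBIC)) if 0 else cv2.imwrite('pics/crop.png',cv2.resize(b[100:290,220:450],None,fx=3,fy=3,interpolation=cv2.INTER_CUBIC))
def blob(m,name):
    n,l,s,ce=cv2.connectedComponentsWithStats(m.astype(np.uint8))
    for i in range(1,n):
        if s[i,4]>25:
            p=c[l==i]; (cx,cy),wh,a=cv2.minAreaRect((p[:,:2]*1000).astype(np.float32))
            bx=cv2.boxPoints(((cx,cy),wh,a)).round(0)
            print(name,s[i],np.round([cx,cy,*wh,a],1),'z',np.round(np.percentile(p[:,2],[10,50,90]),3),bx.tolist())
roi=np.zeros(b.shape[:2],bool); roi[100:310,210:450]=1
z=c[...,2]
print('table z',np.median(z[270:290,320:390]))
blob(roi&(z>0.012)&(z<0.2),'all')
E
```

```text
table z 2.821841890543464e-05
all [ 243  110  141  136 9068] [687.2 -36.4 290.  314.9  18.1] z [0.03  0.039 0.057] [[500.0, 68.0], [598.0, -231.0], [874.0, -141.0], [776.0, 158.0]]
all [401 119  12  23  73] [ 826.8 -308.1   65.1   25.8   10.8] z [0.012 0.014 0.018] [[792.0, -302.0], [797.0, -327.0], [861.0, -315.0], [856.0, -289.0]]
all [407 135  11  21  77] [ 779.  -319.5   56.7   25.8   13.5] z [0.012 0.014 0.018] [[748.0, -314.0], [754.0, -339.0], [810.0, -325.0], [804.0, -300.0]]
all [411 152  23  54 446] [ 681.3 -343.5  153.9   29.7   14.7] z [0.014 0.019 0.024] [[603.0, -349.0], [611.0, -377.0], [760.0, -338.0], [752.0, -310.0]]
all [384 174  19  19 290] [ 667.6 -260.2   51.8   52.     8.9] z [0.023 0.028 0.033] [[638.0, -238.0], [646.0, -290.0], [697.0, -282.0], [689.0, -231.0]]
all [230 205  23  38 499] [564.2 169.7 102.4  40.2  16.2] z [0.016 0.02  0.025] [[509.0, 175.0], [521.0, 136.0], [619.0, 165.0], [608.0, 203.0]]
all [341 214  78  53 868] [ 507.9 -217.8   28.2  241.    30.4] z [0.02  0.025 0.03 ] [[435.0, -121.0], [557.0, -329.0], [581.0, -315.0], [459.0, -107.0]]
all [309 247   8   9  47] [480.  -28.7  18.7  17.5  22.2] z [0.029 0.05  0.056] [[468.0, -24.0], [475.0, -40.0], [492.0, -33.0], [485.0, -17.0]]
all [254 250  33  57 986] [409.4  90.2 150.1  50.2  17.1] z [0.02  0.025 0.03 ] [[330.0, 92.0], [345.0, 44.0], [488.0, 88.0], [474.0, 136.0]]
all [220 256  19  18 259] [447.  199.2  41.7  43.1  87.5] z [0.042 0.081 0.12 ] [[425.0, 179.0], [468.0, 177.0], [469.0, 219.0], [426.0, 221.0]]
all [294 276  12  17 176] [389.4   8.8  29.6  44.9  82.3] z [0.021 0.025 0.03 ] [[365.0, -3.0], [410.0, -9.0], [414.0, 20.0], [369.0, 26.0]]
all [397 280  16  30 311] [ 352.1 -280.7   81.    29.5   10. ] z [0.02  0.025 0.03 ] [[310.0, -273.0], [315.0, -302.0], [395.0, -288.0], [389.0, -259.0]]
```

View pics/crop.png

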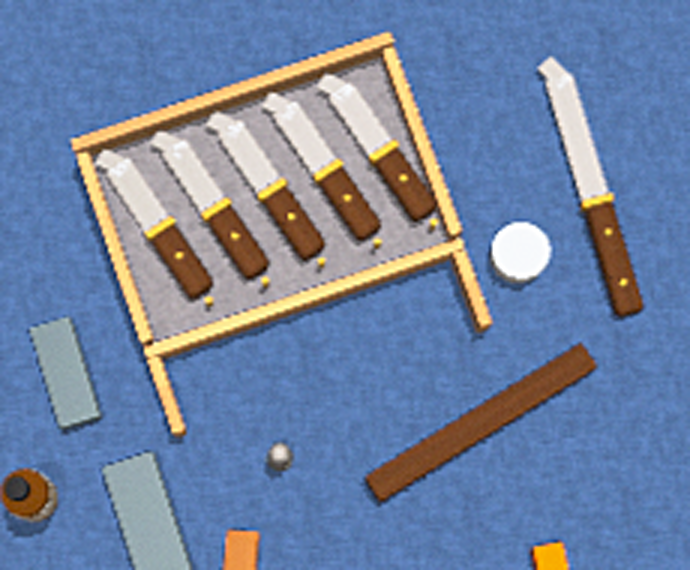

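>>> send_rows:
  deltas:
    - {"dx": 103, "dy": -172, "rz": 25}
    - {"dx": 103, "dy": -172, "rz": 25}
    - {"dx": 103, "dy": -172, "rz": 25}
    - {"dx": 103, "dy": -172, "rz": 25}
    - {"dx": 103, "dy": -172, "rz": 25}

```text
$.deltas[0]: bad value
```

>>> send_rows:
  deltas:
    - {"dx": 90, "dy": -180, "rz": 26}
    - {"dx": 90, "dy": -180, "rz": 26}
    - {"dx": 90, "dy": -180, "rz": 26}
    - {"dx": 90, "dy": -180, "rz": 26}
    - {"dx": 90, "dy": -180, "rz": 26}

```text
$.deltas[0]: bad value
```

>>> send_rows:
  deltas:
    - {"dx": 30, "dy": -200}
    - {"dx": 30, "dy": -200}
    - {"dx": 30, "dy": -200}
    - {"dx": 30, "dy": -200}
    - {"dx": 30, "dy": -200}

```text
$.deltas[0]: bad value
```

>>> send_rows:
  deltas:
    - {"dx": -5, "dy": -190, "dz": -40}
    - {"dx": -5, "dy": -190, "dz": -40}
    - {"dx": -5, "dy": -190, "dz": -40}
    - {"dx": -5, "dy": -190, "dz": -40}
    - {"dx": -5, "dy": -190, "dz": -40}

```text
$.deltas[0]: bad value
```

>>> send_rows:
  deltas:
    - {"dx": 20, "dy": -34, "dz": 0, "rx": 0, "ry": 0, "rz": 5}
    - {"dx": 41, "dy": -69, "dz": 0, "rx": 0, "ry": 0, "rz": 10}
    - {"dx": 62, "dy": -103, "dz": 0, "rx": 0, "ry": 0, "rz": 15}
    - {"dx": 82, "dy": -138, "dz": 0, "rx": 0, "ry": 0, "rz": 20}
    - {"dx": 103, "dy": -172, "dz": 0, "rx": 0, "ry": 0, "rz": 25}

```text
clock: 0.52
tcp_pos: [0.3405, 0.4579, 0.2419]
orientation: [0.129, -3.139, 0.001]
contact_force: [0.5, 0.5, -0.1]
grip_width: 0.0857
gripper_force: 0.0
```

>>> send_rows:
  deltas:
    - {"dx": 90, "dy": -180, "dz": 0, "rx": 0, "ry": 0, "rz": 26}
    - {"dx": 90, "dy": -180, "dz": 0, "rx": 0, "ry": 0, "rz": 26}
    - {"dx": 90, "dy": -180, "dz": 0, "rx": 0, "ry": 0, "rz": 26}
    - {"dx": 90, "dy": -180, "dz": 0, "rx": 0, "ry": 0, "rz": 26}
    - {"dx": 90, "dy": -180, "dz": 0, "rx": 0, "ry": 0, "rz": 26}

```text
clock: 0.93
tcp_pos: [0.4304, 0.2778, 0.2421]
orientation: [0.833, -3.029, 0.0]
contact_force: [0.8, 0.4, 0.2]
grip_width: 0.0852
gripper_force: 0.0
```

>>> send_rows:
  deltas:
    - {"dx": 30, "dy": -200, "dz": 0, "rx": 0, "ry": 0, "rz": 0}
    - {"dx": 30, "dy": -200, "dz": 0, "rx": 0, "ry": 0, "rz": 0}
    - {"dx": 30, "dy": -200, "dz": 0, "rx": 0, "ry": 0, "rz": 0}
    - {"dx": 30, "dy": -200, "dz": 0, "rx": 0, "ry": 0, "rz": 0}
    - {"dx": 30, "dy": -200, "dz": 0, "rx": 0, "ry": 0, "rz": 0}

```text
clock: 1.35
tcp_pos: [0.4597, 0.0769, 0.2422]
orientation: [0.822, -3.032, 0.001]
contact_force: [0.8, -0.8, -1.0]
grip_width: 0.0854
gripper_force: 0.0
```

>>> send_rows:
  deltas:
    - {"dx": -5, "dy": -190, "dz": -40, "rx": 0, "ry": 0, "rz": 0}
    - {"dx": -5, "dy": -190, "dz": -40, "rx": 0, "ry": 0, "rz": 0}
    - {"dx": -5, "dy": -190, "dz": -40, "rx": 0, "ry": 0, "rz": 0}
    - {"dx": -5, "dy": -190, "dz": -40, "rx": 0, "ry": 0, "rz": 0}
    - {"dx": -5, "dy": -190, "dz": -40, "rx": 0, "ry": 0, "rz": 0}

```text
clock: 1.77
tcp_pos: [0.4536, -0.1139, 0.2016]
orientation: [0.819, -3.032, 0.001]
contact_force: [0.0, -0.7, 0.2]
grip_width: 0.0854
gripper_force: 0.0
```

>>> send_rows:
  deltas:
    - {"dx": -6, "dy": -81, "dz": -100, "rx": 0, "ry": 0, "rz": 0}
    - {"dx": -6, "dy": -81, "dz": -100, "rx": 0, "ry": 0, "rz": 0}
    - {"dx": -6, "dy": -81, "dz": -100, "rx": 0, "ry": 0, "rz": 0}
    - {"dx": -6, "dy": -81, "dz": -140, "rx": 0, "ry": 0, "rz": 0}
    - {"dx": -6, "dy": -81, "dz": -180, "rx": 0, "ry": 0, "rz": 0}

```text
clock: 2.18
tcp_pos: [0.4489, -0.1935, 0.0211]
orientation: [-0.819, 3.032, -0.003]
contact_force: [1.4, -0.2, -0.4]
grip_width: 0.0856
gripper_force: 0.0
```

>>> send_rows:
  deltas:
    - {"dx": 0, "dy": 0, "dz": -6, "rx": 0, "ry": 0, "rz": 0}
    - {"dx": 0, "dy": 0, "dz": -6, "rx": 0, "ry": 0, "rz": 0}

```text
clock: 2.35
tcp_pos: [0.4467, -0.1903, 0.0143]
orientation: [0.823, -3.026, -0.005]
contact_force: [0.4, -0.1, 0.8]
grip_width: 0.0853
gripper_force: 0.0
```

```bash
cat >> h.py <<'E'
M=np.array([549,-81.5]);A=np.radians(18.1);RC=np.array([[np.cos(A),-np.sin(A)],[np.sin(A),np.cos(A)]])
def tocase(p): return (np.asarray(p)-M)@RC
def toworld(p): return np.asarray(p)@RC.T+M
def blank(name='top',save=None,view=True):
    f=grab(name,save); c=cloud(f); h=cv2.cvtColor(f['frame'],cv2.COLOR_BGR2HSV)
    q=(c[...,:2]*1000-M)@RC
    hue=h[...,0].astype(int)
    m=(c[...,2]>0.018)&(c[...,2]<0.031)&((hue<18)|(hue>170))&(h[...,1]>90)&(h[...,2]<130)&(q[...,0]<73)&(q[...,0]>-180)&(abs(q[...,1])<270)
    n,l,s,_=cv2.connectedComponentsWithStats(m.astype(np.uint8))
    keep=np.isin(l,[i for i in range(1,n) if s[i,4]>40])
    P=q[keep].astype(np.float32)
    (cx,cy),wh,a=cv2.minAreaRect(P); bx=cv2.boxPoints(((cx,cy),wh,a))
    e=[(bx[i]+bx[(i+1)%4])/2 for i in range(4)]; e.sort(key=lambda p:-np.hypot(*(p-[cx,cy])))
    a,b=sorted(e[:2],key=lambda p:-p[1]); d=a-b
    yaw=np.degrees(np.arctan2(-d[0],d[1]))
    o=r.get_obs(); t=o['tcp_pos']*1000
    R_=R.from_rotvec(o['orientation']).as_matrix(); ty=R_[:2,1]@RC
    print('blank case c',np.round([cx,cy],1),'size',np.round(wh,1),'yaw',round(yaw,1),'post end',a.round(1),'far',b.round(1),'npx',keep.sum())
    print('tcp case',tocase(t[:2]).round(1),'z',round(t[2],1),'tool yaw',round((np.degrees(np.arctan2(-ty[0],ty[1]))+90)%180-90,1),'F',o['contact_force'].round(1),'t',o['clock'])
    return f
E
python3 -c "
from h import *
blank('top','t1'); f=grab('side','s1')
cv2.imwrite('pics/s1c.png',cv2.resize(f['frame'][190:360,250:450],None,fx=3,fy=3))"
```

```text
blank case c [ -82.8 -115.8] size [ 25.8 238.9] yaw 12.3 post end [-108.3    0.9] far [ -57.3 -232.5] npx 356
tcp case [-129.4  -72.6] z 16.3 tool yaw 12.3 F [ 0.6 -0.6  0.7] t 2.4
```

View pics/s1c.png

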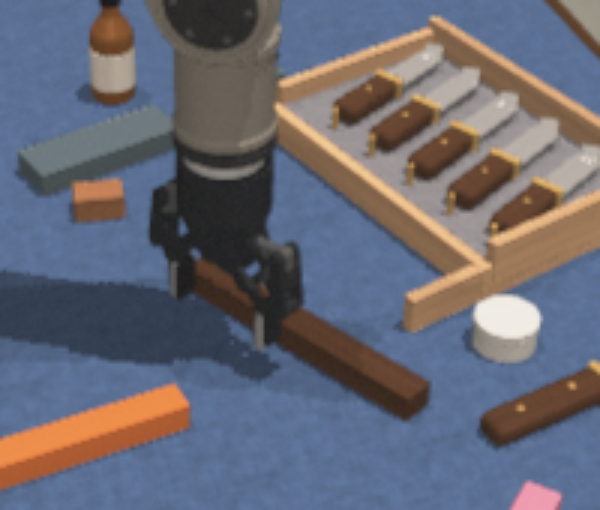

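>>> send_rows:
  deltas:
    - {"dx": 7, "dy": 5, "dz": 0, "rx": 0, "ry": 0, "rz": 0}
    - {"dx": 14, "dy": 9, "dz": 0, "rx": 0, "ry": 0, "rz": -2}
    - {"dx": 21, "dy": 14, "dz": 0, "rx": 0, "ry": 0, "rz": -5}
    - {"dx": 28, "dy": 18, "dz": 0, "rx": 0, "ry": 0, "rz": -8}
    - {"dx": 36, "dy": 23, "dz": 0, "rx": 0, "ry": 0, "rz": -11}

```text
clock: 2.87
tcp_pos: [0.4875, -0.1673, 0.019]
orientation: [-0.527, 3.092, -0.001]
contact_force: [-0.7, -0.8, -0.6]
grip_width: 0.0852
gripper_force: 0.2
```

>>> send_rows:
  deltas:
    - {"dx": 7, "dy": 5, "dz": 0, "rx": 0, "ry": 0, "rz": -3}
    - {"dx": 14, "dy": 9, "dz": 0, "rx": 0, "ry": 0, "rz": -6}
    - {"dx": 21, "dy": 14, "dz": 0, "rx": 0, "ry": 0, "rz": -10}
    - {"dx": 28, "dy": 18, "dz": 0, "rx": 0, "ry": 0, "rz": -13}
    - {"dx": 36, "dy": 23, "dz": 0, "rx": 0, "ry": 0, "rz": -17}

```text
clock: 3.28
tcp_pos: [0.5235, -0.1439, 0.0191]
orientation: [-0.065, 3.136, 0.0]
contact_force: [-0.5, -0.5, 0.6]
grip_width: 0.0855
gripper_force: 0.1
```

```bash
python3 -c "
from h import *
blank('top','t2');blank('side')"
```

```text
blank case c [ -54.4 -181.3] size [87.1 27.4] yaw -16.5 post end [ -42.1 -139.5] far [ -66.8 -223.1] npx 229
tcp case [-41.  -50.4] z 19.1 tool yaw -15.9 F [2.  1.3 0.7] t 3.3333
blank case c [ -46.6 -152.5] size [155.4  28.2] yaw -16.7 post end [-24.3 -78.1] far [ -69.  -226.9] npx 458
tcp case [-42.1 -50.8] z 18.8 tool yaw -15.5 F [-0.  -0.5  0.3] t 3.3833
```

>>> send_rows:
  deltas:
    - {"dx": -5, "dy": -2, "dz": 35, "rx": 0, "ry": 0, "rz": 0}
    - {"dx": -5, "dy": -40, "dz": 50, "rx": 0, "ry": 0, "rz": 0}
    - {"dx": 5, "dy": -80, "dz": 55, "rx": 0, "ry": 0, "rz": 0}
    - {"dx": 12, "dy": -120, "dz": 55, "rx": 0, "ry": 0, "rz": 0}
    - {"dx": 20, "dy": -160, "dz": 55, "rx": 0, "ry": 0, "rz": 0}
  jaw: 0

```text
clock: 3.8
tcp_pos: [0.5423, -0.3065, 0.0743]
orientation: [-0.073, 3.137, -0.002]
contact_force: [0.3, 1.6, -1.2]
grip_width: 0.0253
gripper_force: 0.0
```

>>> send_rows:
  deltas:
    - {"dx": 9, "dy": -40, "dz": 0, "rx": 0, "ry": 0, "rz": -1}
    - {"dx": 9, "dy": -44, "dz": 0, "rx": 0, "ry": 0, "rz": -1}
    - {"dx": 9, "dy": -44, "dz": -30, "rx": 0, "ry": 0, "rz": -1}
    - {"dx": 9, "dy": -44, "dz": -50, "rx": 0, "ry": 0, "rz": -1}
    - {"dx": 9, "dy": -44, "dz": -50, "rx": 0, "ry": 0, "rz": -1}

```text
clock: 4.22
tcp_pos: [0.5481, -0.3473, 0.0191]
orientation: [0.043, -3.137, -0.005]
contact_force: [0.0, 1.5, 0.2]
grip_width: 0.0002
gripper_force: 0.0
```

```bash
python3 -c "
from h import *
blank('top','t3');f=blank('side')
cv2.imwrite('pics/s3c.png',cv2.resize(f['frame'][190:380,280:480],None,fx=3,fy=3))"
```

```text
blank case c [ -29.5 -101. ] size [220.3  28.3] yaw -16.8 post end [2.3 4.5] far [ -61.2 -206.4] npx 639
tcp case [ -82.7 -253.2] z 20.9 tool yaw -16.6 F [0.1 0.  0.3] t 4.2667
blank case c [ -34.  -110.5] size [244.5  28.8] yaw -16.4 post end [0.6 6.7] far [ -68.6 -227.8] npx 565
tcp case [ -82.  -254.2] z 22.2 tool yaw -16.6 F [-0.2  0.4  0. ] t 4.3167
```

View pics/s3c.png

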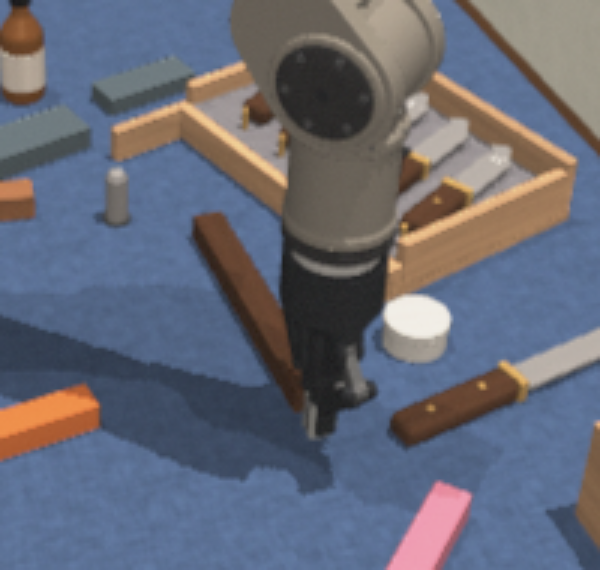

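>>> send_rows:
  deltas:
    - {"dx": 5, "dy": 5, "dz": -3, "rx": 0, "ry": 0, "rz": 0}
    - {"dx": 5, "dy": 18, "dz": -3, "rx": 0, "ry": 0, "rz": 0}
    - {"dx": 4, "dy": 32, "dz": -3, "rx": 0, "ry": 0, "rz": 0}
    - {"dx": 4, "dy": 46, "dz": -3, "rx": 0, "ry": 0, "rz": 0}
    - {"dx": 3, "dy": 60, "dz": -3, "rx": 0, "ry": 0, "rz": 0}

```text
clock: 4.73
tcp_pos: [0.5536, -0.2867, 0.0189]
orientation: [-0.042, 3.14, 0.0]
contact_force: [0.3, -0.4, 1.0]
grip_width: 0.0001
gripper_force: 0.5
```

```bash
python3 -c "
from h import *
blank('top');f=blank('side')"
```

```text
blank case c [-14.4 -46.5] size [191.3  27.4] yaw -16.9 post end [13.4 45.1] far [ -42.1 -138. ] npx 556
tcp case [ -58.1 -192.7] z 18.3 tool yaw -16.4 F [-1.3  4.1 -0.9] t 4.7833
blank case c [-21.9 -65.3] size [239.9  28.5] yaw -17.3 post end [13.8 49.2] far [ -57.6 -179.8] npx 547
tcp case [ -58.6 -194. ] z 18.2 tool yaw -16.4 F [-0.1 -0.  -0.3] t 4.8333
```

>>> send_rows:
  deltas:
    - {"dx": 0, "dy": 14, "dz": 0, "rx": 0, "ry": 0, "rz": 0}
    - {"dx": -1, "dy": 28, "dz": 0, "rx": 0, "ry": 0, "rz": 0}
    - {"dx": -1, "dy": 42, "dz": 0, "rx": 0, "ry": 0, "rz": 0}
    - {"dx": -2, "dy": 56, "dz": 0, "rx": 0, "ry": 0, "rz": 0}
    - {"dx": -2, "dy": 70, "dz": 0, "rx": 0, "ry": 0, "rz": 0}

```text
clock: 5.25
tcp_pos: [0.5508, -0.2173, 0.0182]
orientation: [0.04, -3.141, -0.0]
contact_force: [1.1, -0.2, 0.5]
grip_width: -0.0003
gripper_force: 0.5
```

```bash
python3 -c "
from h import *
blank('top');f=blank('side')"
```

```text
blank case c [ 5.4 23.6] size [185.7  27.7] yaw -16.7 post end [ 32.  112.6] far [-21.3 -65.4] npx 500
tcp case [ -38.9 -126. ] z 17.8 tool yaw -16.4 F [ 0.   2.8 -1.2] t 5.3
blank case c [-3.2  0.2] size [244.5  29.2] yaw -16.9 post end [ 32.3 117.2] far [ -38.7 -116.8] npx 468
tcp case [ -39.2 -127.3] z 17.9 tool yaw -16.4 F [ 0.5  0.  -0.5] t 5.35
```

>>> send_rows:
  deltas:
    - {"dx": -2, "dy": -15, "dz": 5, "rx": 0, "ry": 0, "rz": 0}
    - {"dx": -10, "dy": -15, "dz": 45, "rx": 0, "ry": 0, "rz": 0}
    - {"dx": -25, "dy": 10, "dz": 60, "rx": 0, "ry": 0, "rz": 0}
    - {"dx": -40, "dy": 45, "dz": 60, "rx": 0, "ry": 0, "rz": 0}
    - {"dx": -46, "dy": 85, "dz": 60, "rx": 0, "ry": 0, "rz": 0}
  jaw: 85

```text
clock: 5.77
tcp_pos: [0.5036, -0.1376, 0.0798]
orientation: [-0.028, 3.14, -0.003]
contact_force: [1.1, 1.3, -0.8]
grip_width: 0.0602
gripper_force: 0.0
```

>>> send_rows:
  deltas:
    - {"dx": 0, "dy": 0, "dz": 0, "rx": 0, "ry": 0, "rz": 0}
    - {"dx": 0, "dy": 0, "dz": 0, "rx": 0, "ry": 0, "rz": 0}
    - {"dx": 0, "dy": 0, "dz": -30, "rx": 0, "ry": 0, "rz": 0}
    - {"dx": 0, "dy": 0, "dz": -60, "rx": 0, "ry": 0, "rz": 0}
    - {"dx": 0, "dy": 0, "dz": -62, "rx": 0, "ry": 0, "rz": 0}

```text
clock: 6.18
tcp_pos: [0.5026, -0.1357, 0.013]
orientation: [0.036, -3.136, 0.001]
contact_force: [-0.3, 0.6, 0.6]
grip_width: 0.0848
gripper_force: 0.0
```

```bash
python3 -c "
from h import *
blank('top');f=blank('side')
cv2.imwrite('pics/s4c.png',cv2.resize(f['frame'][170:360,280:480],None,fx=3,fy=3))"
```

```text
blank case c [14.7 54. ] size [132.5  28. ] yaw -16.0 post end [ 33.  117.6] far [-3.6 -9.7] npx 383
tcp case [-60.6 -37.5] z 14.4 tool yaw -16.8 F [-0.9 -0.2 -0.5] t 6.2333
blank case c [-22.3 -65.1] size [107.9  26.8] yaw -17.6 post end [ -6.  -13.7] far [ -38.7 -116.4] npx 203
tcp case [-59.6 -38. ] z 15.9 tool yaw -16.8 F [0.4 0.5 0.1] t 6.2833
```

View pics/s4c.png

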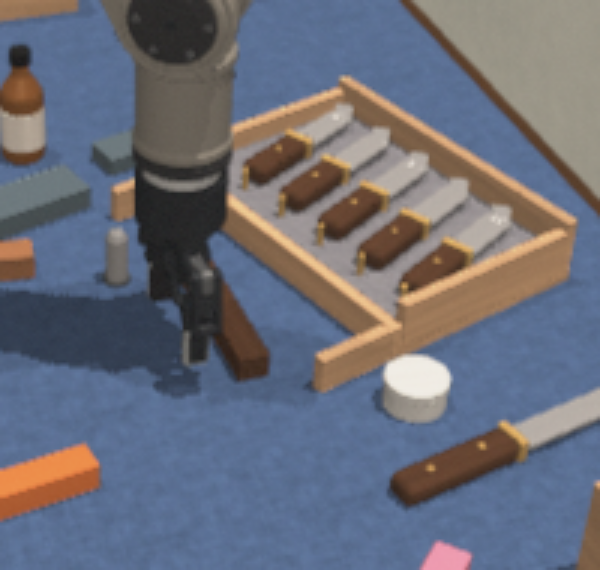

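>>> send_rows:
  deltas:
    - {"dx": 8, "dy": 2, "dz": 1, "rx": 0, "ry": 0, "rz": 0}
    - {"dx": 16, "dy": 5, "dz": 1, "rx": 0, "ry": 0, "rz": 1}
    - {"dx": 24, "dy": 7, "dz": 1, "rx": 0, "ry": 0, "rz": 3}
    - {"dx": 32, "dy": 9, "dz": 1, "rx": 0, "ry": 0, "rz": 5}
    - {"dx": 41, "dy": 11, "dz": 1, "rx": 0, "ry": 0, "rz": 7}

```text
clock: 6.7
tcp_pos: [0.5474, -0.1226, 0.018]
orientation: [-0.238, 3.131, -0.0]
contact_force: [-1.3, 0.1, 1.4]
grip_width: 0.0852
gripper_force: 0.4
```

>>> send_rows:
  deltas:
    - {"dx": 8, "dy": 2, "dz": 0, "rx": 0, "ry": 0, "rz": 2}
    - {"dx": 16, "dy": 5, "dz": 0, "rx": 0, "ry": 0, "rz": 4}
    - {"dx": 24, "dy": 7, "dz": 0, "rx": 0, "ry": 0, "rz": 6}
    - {"dx": 32, "dy": 10, "dz": 0, "rx": 0, "ry": 0, "rz": 8}
    - {"dx": 41, "dy": 12, "dz": 0, "rx": 0, "ry": 0, "rz": 10}

```text
clock: 7.12
tcp_pos: [0.5875, -0.1105, 0.0172]
orientation: [0.509, -3.099, -0.001]
contact_force: [-1.3, -0.6, 0.5]
grip_width: 0.0851
gripper_force: 0.4
```

```bash
python3 -c "
from h import *
blank('top');f=blank('side')"
```

```text
blank case c [51.  76.7] size [ 27.6 101.2] yaw 2.6 post end [ 48.7 127.2] far [53.3 26.1] npx 262
tcp case [ 30.1 -39.7] z 17.5 tool yaw 0.7 F [2.1 0.3 0.2] t 7.1667
blank case c [10.8 56.4] size [170.5 335.6] yaw 37.7 post end [-91.9 189.1] far [113.5 -76.4] npx 473
tcp case [ 29.2 -39.6] z 17.4 tool yaw 0.5 F [ 0.1  0.9 -0.5] t 7.2167
```

>>> send_rows:
  deltas:
    - {"dx": 3, "dy": 1, "dz": 0, "rx": 0, "ry": 0, "rz": 0}
    - {"dx": 6, "dy": 2, "dz": 0, "rx": 0, "ry": 0, "rz": 0}
    - {"dx": 6, "dy": 2, "dz": 0, "rx": 0, "ry": 0, "rz": 0}
    - {"dx": -4, "dy": -1, "dz": 0, "rx": 0, "ry": 0, "rz": -1}
    - {"dx": -13, "dy": -4, "dz": 0, "rx": 0, "ry": 0, "rz": -1}

```text
clock: 7.63
tcp_pos: [0.5731, -0.1151, 0.0172]
orientation: [0.475, -3.105, 0.0]
contact_force: [-0.4, 0.0, 0.5]
grip_width: 0.0846
gripper_force: 0.0
```

>>> send_rows:
  deltas:
    - {"dx": -6, "dy": 15, "dz": 0, "rx": 0, "ry": 0, "rz": 0}
    - {"dx": -12, "dy": 37, "dz": 0, "rx": 0, "ry": 0, "rz": 0}
    - {"dx": -18, "dy": 56, "dz": 0, "rx": 0, "ry": 0, "rz": 0}
    - {"dx": -24, "dy": 74, "dz": 0, "rx": 0, "ry": 0, "rz": 0}
    - {"dx": -24, "dy": 74, "dz": 0, "rx": 0, "ry": 0, "rz": 0}

```text
clock: 8.05
tcp_pos: [0.5473, -0.0371, 0.0169]
orientation: [0.482, -3.102, -0.005]
contact_force: [-0.9, -0.7, -0.1]
grip_width: 0.0854
gripper_force: 0.0
```

```bash
python3 -c "
from h import *
blank('top');f=blank('side')"
```

```text
blank case c [58.   8.7] size [ 27.1 237.7] yaw 0.8 post end [ 56.3 127.6] far [  59.7 -110.1] npx 247
tcp case [12.3 40.4] z 17.2 tool yaw -0.5 F [ 0.5 -0.5  0.2] t 8.1
blank case c [-12.2  37.3] size [102.1 339.3] yaw 39.4 post end [-120.   168.3] far [ 95.5 -93.8] npx 484
tcp case [12.5 38.6] z 17.4 tool yaw -0.6 F [ 0.  -1.  -0.2] t 8.15
```

>>> send_rows:
  deltas:
    - {"dx": 9, "dy": 3, "dz": 0, "rx": 0, "ry": 0, "rz": 1}
    - {"dx": 17, "dy": 6, "dz": 0, "rx": 0, "ry": 0, "rz": 1}
    - {"dx": 20, "dy": 7, "dz": 0, "rx": 0, "ry": 0, "rz": 1}
    - {"dx": 23, "dy": 8, "dz": 0, "rx": 0, "ry": 0, "rz": 1}
    - {"dx": 24, "dy": 8, "dz": 0, "rx": 0, "ry": 0, "rz": 1}

```text
clock: 8.57
tcp_pos: [0.5717, -0.0349, 0.0168]
orientation: [0.498, -3.096, 0.0]
contact_force: [-9.9, -1.8, 6.9]
grip_width: 0.0849
gripper_force: 4.7
```

>>> send_rows:
  deltas:
    - {"dx": -10, "dy": -3, "dz": 0, "rx": 0, "ry": 0, "rz": 0}
    - {"dx": -22, "dy": -7, "dz": 0, "rx": 0, "ry": 0, "rz": 0}
    - {"dx": -24, "dy": -8, "dz": 35, "rx": 0, "ry": 0, "rz": 0}
    - {"dx": -24, "dy": -8, "dz": 75, "rx": 0, "ry": 0, "rz": 0}
    - {"dx": -24, "dy": -8, "dz": 110, "rx": 0, "ry": 0, "rz": 0}

```text
clock: 8.98
tcp_pos: [0.5496, -0.0418, 0.1286]
orientation: [0.502, -3.101, 0.001]
contact_force: [1.2, 0.8, 0.6]
grip_width: 0.0849
gripper_force: 0.0
```

>>> send_rows:
  deltas:
    - {"dx": -30, "dy": -40, "dz": 30, "rx": 0, "ry": 0, "rz": 0}
    - {"dx": -40, "dy": -80, "dz": 60, "rx": 0, "ry": 0, "rz": 0}
    - {"dx": -40, "dy": -110, "dz": 80, "rx": 0, "ry": 0, "rz": 0}
    - {"dx": -40, "dy": -110, "dz": 80, "rx": 0, "ry": 0, "rz": 0}
    - {"dx": -40, "dy": -110, "dz": 80, "rx": 0, "ry": 0, "rz": 0}

```text
clock: 9.4
tcp_pos: [0.5106, -0.1564, 0.2105]
orientation: [-0.491, 3.097, -0.005]
contact_force: [0.6, 0.4, -0.2]
grip_width: 0.0851
gripper_force: 0.0
```

```bash
python3 -c "
from h import *
f=blank('top')
cv2.imwrite('pics/t5c.png',cv2.resize(f['frame'][100:290,220:450],None,fx=3,fy=3));blank('side')"
```

```text
blank case c [59.7 16.5] size [223.3  26.4] yaw -0.0 post end [ 59.8 128.2] far [ 59.7 -95.2] npx 639
tcp case [-58.8 -56.2] z 208.6 tool yaw 0.1 F [ 0.8  0.2 -1. ] t 9.45
blank case c [57.6  4.6] size [242.6  30.7] yaw -0.1 post end [ 57.7 125.9] far [  57.5 -116.7] npx 618
tcp case [-58.4 -54.1] z 207.3 tool yaw 0.3 F [ 1.   0.3 -0.7] t 9.5
```

View pics/t5c.png

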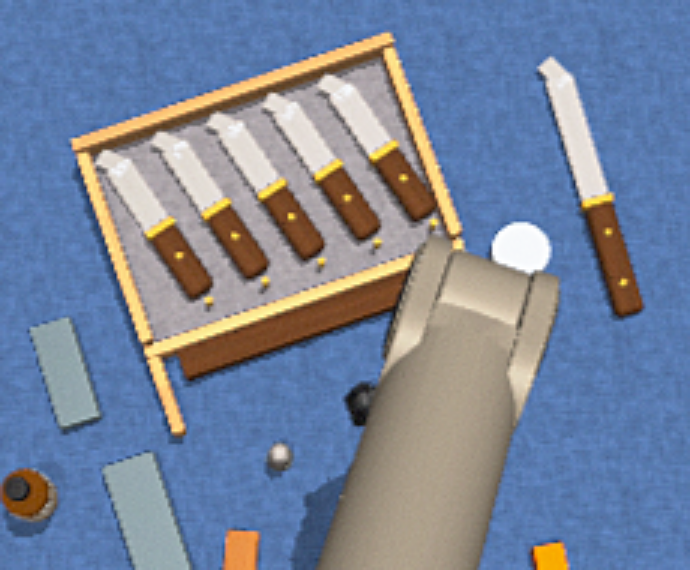

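The crop shows the blank flush along the back wall (crop pixels (185,365) to (400,300), its right end hidden by the arm). Both cameras give end x of about 58–60 mm, and the bystanders have not moved. I'm handing it in.

```bash
python3 -c "
from h import *
print(r.hand_in())"
```

```text
the job is handed in; nothing more can be done
None
```

The blank went in post end first, pushed and never lifted, and now lies along the bay's back wall with both ends about 58–60 mm beyond the mouth line (52 mm needed); I saw no bystander move, and the job was handed in at about 9.5 s, with no verdict returned.

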